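Index the raking lamp one hole

ROBOT

A 6-joint arm with a two-finger parallel gripper is mounted at the origin on a cart in front of the work surface, level with it; the furniture and walls round the work are solid. World frame = base frame: x ahead of the robot, y to its left, z up, the work surface at z = 0. Lengths are in m, angles in degrees, forces in N, time in s.
With the tool pointing down it reaches from about 0.3 to 0.85 m from the base axis. Payload 4.2 kg.
Tool frame: the origin (TCP) lies on the centre line of the jaws, within the pads' length; the fingertips stand 11 mm ahead of it and the grasp point (between the pads) lies 8 mm behind it; z points along the fingers, x is the direction in which the jaws open and shut, and the axes are right-handed (so a half turn about z gives the same grasp; the last joint's range is limited). The gripper opens to 91 mm and grips with 3 to 60 N. Pads are 32 mm wide; open, the fingers measure 118 mm over their backs; the gripper's body (76 mm by 178 mm) begins 60 mm behind the grasp point.
Start: joints at [-65.489, 18.312, 89.639, -0, 72.044, -1.146], TCP at [0.249, -0.518, 0.225] pointing down, gripper open.
Joint ranges: [-177.97, 177.97], [-48.28, 115.42], [12.27, 149.76], [-77.06, 257.06], [2.81, 150.46], [-146.56, 146.56]. Speed limits (degrees/s): [147.25, 147.25, 180, 180, 180, 180].

INTERFACE

Orientations are given as a 3x3 rotation matrix whose columns are the frame's x, y, z axes.
In Python, from cell import bot gives the robot as it stands. Calls block until the motion is done:
- bot.move_pose(position, orientation): joint-space move of the TCP to a pose.
- bot.servo_line(position, ori=None, vel=0.15, guard=None): straight line of the TCP; ori=None keeps the orientation; vel is the mean speed in m/s. With guard (N) it stops when the force on the tool has changed by that much, and returns True; else False.
- bot.goto_joints(angles): joint-space move.
- bot.grip(opening, grip_force=None): finger opening in m; grip_force is the grip in N (None keeps the last); returns when the fingers have stopped.
- bot.dwell(seconds).
- bot.inverse_kinematics(position, orientation): joint angles nearest the present ones, or None.
- bot.camera(name): name is "scene" or "top" or "wrist"; returns a dict with "pixels" (384x512x3 uint8, red, green, blue), "depth" (384x512 float32, m along the optical axis (not along the pixel's ray), 0 where there is no reading), "mtx" (3x3 intrinsics, pixels), "world_to_cam" (4x4, takes a point from world to camera coordinates). Camera axes: x right, y down, z forward; pixel columns grow to the right and rows downward; lengths in m; the calibration is good to about 2 mm. The wrist camera is an equidistant fisheye: a pixel r from the principal point sees the ray r / f radians off the axis. A picture is of the moment at which its call begins.
A pose or a line that the arm cannot do raises bot.IKError and nothing moves.
- bot.finish_job(): hands the job in, once; it reports no verdict.
Readings, each from a call of its own:
- bot.current_clock(): time.
- bot.current_joint_positions(): joint angles.
- bot.current_joint_vel(): joint speeds.
- bot.current_effort(): joint torques, N m.
- bot.current_tcp_pos(): TCP position.
- bot.current_orientation(): TCP orientation.
- bot.current_force(): force on the tool from outside, world axes, zero at the start.
- bot.current_moment(): the same for the moment, N m.
- bot.current_gripper_width(): finger opening in m.
Only numpy, scipy, OpenCV 4.12 (cv2) and the standard library are available. Lean on these libraries where they do the work, as an engineer would, in place of code of your own. Each camera call takes 0.05 s, during which the arm holds its last target.

TASK

Move the raking lamp on to its next position round the fossil: hook your closed fingertips under the pull ring of the spring index pin, lift the pin out of its hole, swing the arm by the ring exactly one hole, so that the ring end goes towards the side where the white reflector card stands (the lamp at the other end then moves away from the card), and let the pin spring fully home there. Do not pinch or force the ring, and do not swing the arm on past that hole or the other way. Leave the fossil on the stage and the card, bottle, tape, air scribe and toe bone around it where they are.

Things in the scene. Friction and masses are not known exactly. Their poses are not given: they have to be found in the camera images.
- stand: fixed raking-light stand: grey cast index plate, top 18 mm above the bench, round (radius 96 mm) with a front quadrant of radius 160 mm that has five 11 mm holes on a 135 mm radius, 15 degrees (35 mm) apart. Origin on the bench under the vertical pivot axis. Its -x points from the pivot to the middle hole, roughly towards the robot; its +y is on the left seen from the robot; z up
- pivot (a point): point on the vertical pivot axis of the lamp arm, at the plate's top, 18 mm above the bench. Above it a column carries the fixed round stage (radius 68 mm, top 66 mm above the bench) with the fossil lying loose on it (fossil top at 98 mm). Axes as the stand's
- lamp_arm (a joint): swing of the arm about the pivot, rad: 0 = middle hole, where it starts; positive = ring end moves to the stand's +y; holes at 0, +-0.262, +-0.524, with 0.01 play. A 26 mm wide flat bar, top 29 mm above the bench; pin at 135 mm from the pivot, lamp 125 mm beyond the pivot, 175 mm high. With the pin out it swings with about 1 N at the ring (2 N while the pin rides on the plate) and stays where left
- index_pin (a joint): lift of the pin in its vertical sleeve at the arm's front end, m: 0 = fully home in a hole; over 0.012 = tip clear of the hole; 0.024 = upper stop. Let down between holes it rides on the plate at 0.012 until it comes over a hole, where the spring drives it in. Spring pushes down, 4.2 N at home, 7 N at the stop. Rounded tip, 8 mm thick, 1.5 mm clearance each side in the hole
- ring_center (a point): centre of the pull ring on top of the pin; moves with pin and arm. Round steel ring, 48 mm inner diameter, 6 mm wire, foot 66 mm and top 113 mm above the bench when home. It leans 35 degrees from upright towards the pivot, so fingertips enter from the front, pointing at the pivot and 35 to 45 degrees down. Below it the pin's sleeve ends 58 mm above the bench; the stage edge is 67 mm beyond the pin
- reflector_card: white upright card, 110 mm wide, 134 mm high, on a dark flat foot 100 x 55 mm; loose; stands about 215 mm to one side of the pivot, left or right of the stand (the bottle stands on the other side). Origin under its centre
- consolidant_bottle: brown bottle with black cap, 54 mm diameter, 105 mm high, loose; origin under its centre; stands on the side opposite to the card
- bone_shell: the fossil, a curved piece of bone wall, 112 x 105 x 32 mm, lying loose on the stage; origin under its centre
- tape_roll: roll of tape lying flat, 86 mm across, 19 mm high, loose bystander; origin under its centre
- air_scribe: pen-shaped air scribe lying on the bench, 66 x 171 x 17 mm, loose bystander; origin under its centre
- toe_bone: small fossil toe bone lying on the bench, 67 x 82 x 30 mm, loose bystander; origin under its centre

How it is judged (in metres and radians):
On the way, in this order (a step that is already met when the one before it is completed fails the run):
1. the index pin is lifted clear of its hole while the arm is still at the middle hole (value of joint index_pin above 0.0115 m and value of joint lamp_arm between -0.06 and 0.06 rad), for 0.1 s.
2. the arm is swung one hole towards the card's side and the pin has dropped home there (value of joint index_pin below 0.0025 m and ((y of reflector_card in the frame of stand above 0 m and value of joint lamp_arm between 0.232 and 0.292 rad) or (y of reflector_card in the frame of stand below 0 m and value of joint lamp_arm between -0.292 and -0.232 rad))), for 0.2 s.
At the end, for the whole second after the job is handed in: the pin is fully home (joint index_pin under 2.5 mm) in the next hole on the card's side (joint lamp_arm within 0.03 rad of +0.262 if the card stands on the stand's +y side, of -0.262 if on its -y side), the arm at rest (all of step 2 and velocity of joint lamp_arm between -0.02 and 0.02 rad/s); the robot touches nothing.
It fails at once if the arm swings more than half a pitch past the next hole (value of joint lamp_arm above 0.393 rad or value of joint lamp_arm below -0.393 rad).
It fails at once if the arm swings away from the card's side by more than half a pitch ((y of reflector_card in the frame of stand above 0 m and value of joint lamp_arm below -0.131 rad) or (y of reflector_card in the frame of stand below 0 m and value of joint lamp_arm above 0.131 rad)).
It fails at once if the ring is pinched or the stand is forced (more than 30 N between fingers and stand) (contact force between the fingers and stand above 30 N).
It fails at once if the fossil is shifted on its stage by more than 8 mm (distance of bone_shell from where it was at the start of the episode above 0.008 m).
It fails at once if the card, bottle, tape, air scribe or toe bone is shifted by more than 15 mm or lifted (distance of any of reflector_card, consolidant_bottle, tape_roll, air_scribe, toe_bone from where it was at the start of the episode above 0.015 m).
It also fails if it takes over 51 s, if anything falls off the work surface, if the arm or the gripper's body presses on something with over 40 N, if the wrist force passes 120 N, or if a joint passes its speed limit or range.

## Working session

There is one attempt and no reset: what is moved stays moved. The work goes in short steps, each a Python script; the robot and the scene stay as the last script left them, time stands still between calls to the robot, and variables do not carry over. Pictures are saved under pics/ and viewed, and the job is handed in when it is done.

```bash
mkdir -p pics; python3 - <<'E'
from cell import bot
import cv2,pickle
print(bot.current_clock())
d={}
for n in("scene","top"):
    c=bot.camera(n);d[n]=c
    cv2.imwrite(f"pics/{n}0.png",c["pixels"][:,:,::-1])
pickle.dump(d,open("d.pkl","wb"))
print(bot.current_clock(),bot.current_force())
E
```

```text
0.0
0.1 [-0.17440418 -0.83601104 -0.58232455]
```

View pics/scene0.png

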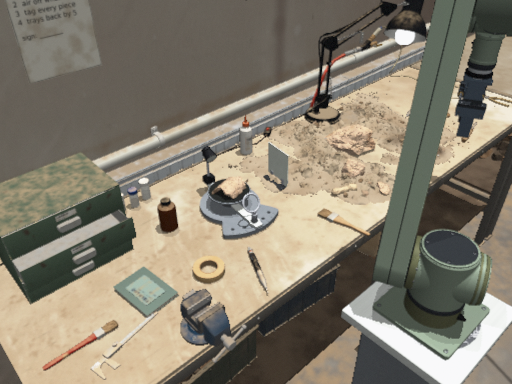

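View pics/top0.png

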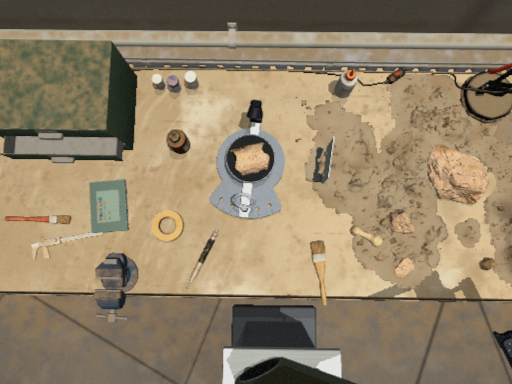

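The top view shows the stage at (250,158), the ring at about (243,203), the card on the right at (325,160) and the bottle on the left at (177,141). So the card is on the -y side and the target is -0.262. Next I'll measure the poses.

```bash
cat > h.py <<'E'
import numpy as np,cv2
def cloud(c):
    K=c["mtx"];z=c["depth"].astype(float);v,u=np.mgrid[:z.shape[0],:z.shape[1]]
    P=np.stack([(u-K[0,2])/K[0,0]*z,(v-K[1,2])/K[1,1]*z,z],-1)
    T=np.linalg.inv(c["world_to_cam"])
    W=P@T[:3,:3].T+T[:3,3]; W[z==0]=np.nan
    return W
def proj(c,p):
    p=np.atleast_2d(p);q=p@c["world_to_cam"][:3,:3].T+c["world_to_cam"][:3,3];q=q@c["mtx"].T
    return q[:,:2]/q[:,2:]
E
python3 - <<'E'
import pickle,cv2,numpy as np
from h import *
d=pickle.load(open("d.pkl","rb"))
for n in d:
    c=d[n];print(n,np.linalg.inv(c["world_to_cam"])[:3].round(3).tolist(),c["mtx"].round(1).tolist())
c=d["top"];W=cloud(c)
for u,v in[(250,158),(325,180),(177,141),(243,203),(247,190),(165,225),(205,255),(370,237),(222,200),(275,205),(255,105)]:print(u,v,W[v,u].round(3))
# plate: pixels with z 14..22mm near
m=(abs(W[...,2]-.018)<.004)
m[:, :200]=0;m[:,295:]=0;m[:120]=0;m[225:]=0
print(m.sum())
x0,y0,x1,y1=195,90,350,230
im=cv2.resize(c["pixels"][y0:y1,x0:x1,::-1],None,fx=5,fy=5,interpolation=cv2.INTER_CUBIC)[:600,:800];cv2.imwrite("pics/topz.png",im)
c=d["scene"];im=cv2.resize(c["pixels"][130:250,180:310,::-1],None,fx=5,fy=5,interpolation=cv2.INTER_CUBIC);cv2.imwrite("pics/scz.png",im)
E
```

```text
scene [[-0.668, -0.437, 0.602, -0.276], [-0.744, 0.41, -0.528, 0.827], [-0.016, -0.801, -0.599, 0.923]] [[465.6, 0.0, 249.8], [0.0, 465.6, 197.2], [0.0, 0.0, 1.0]]
top [[0.015, -0.991, 0.133, 0.428], [-1.0, -0.015, 0.002, 0.064], [-0.0, -0.133, -0.991, 1.258]] [[446.9, 0.0, 259.9], [0.0, 446.9, 184.7], [0.0, 0.0, 1.0]]
250 158 [0.655 0.094 0.095]
325 180 [ 0.601 -0.106  0.08 ]
177 141 [0.699 0.29  0.089]
243 203 [0.541 0.113 0.031]
247 190 [0.577 0.102 0.031]
165 225 [ 0.479  0.332 -0.004]
205 255 [0.398 0.215 0.017]
370 237 [ 0.454 -0.237  0.023]
222 200 [ 0.552  0.173 -0.   ]
275 205 [0.539 0.024 0.013]
255 105 [0.778 0.082 0.164]
2379
```

View pics/topz.png

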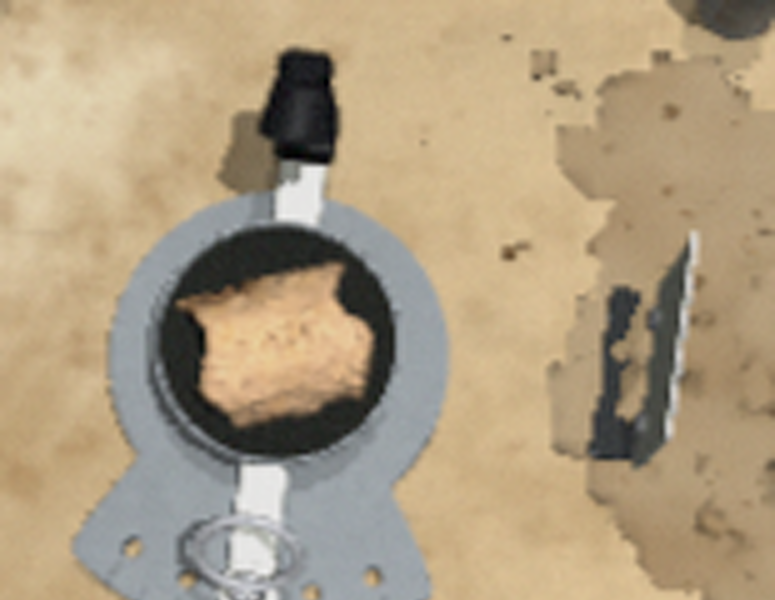

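View pics/scz.png

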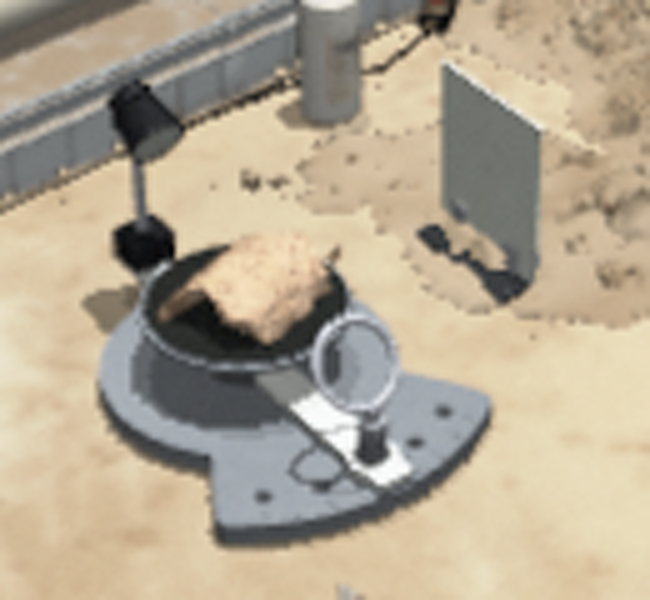

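```bash
cat > fit.py <<'E'
import pickle,cv2,numpy as np
from h import *
from scipy.optimize import least_squares
d=pickle.load(open("d.pkl","rb"))
A=np.radians
def uz(p,o): return (np.array(p)+.5)/5-.5+np.array(o)
top=[uz(p,(195,90)) for p in[(131,547),(187,580),(311,592),(373,576)]]
ta=A([30,15,-15,-30])
sc=[uz(p,(180,130)) for p in[(264,496),(415,441),(443,411)]]
sa=A([30,-15,-30])
# stand yaw th: world = piv + Rz(th) local ; hole local dir angle = pi+? ring to +y for positive
def loc(th,l):
    c,s=np.cos(th),np.sin(th);l=np.atleast_2d(l);return np.c_[c*l[:,0]-s*l[:,1],s*l[:,0]+c*l[:,1],l[:,2]]
def hol(a,r=.135,z=.018): return np.c_[-r*np.cos(a),r*np.sin(a),z+0*np.array(a)]
def W_(p,l): return loc(p[2],l)+[p[0],p[1],0]
# ring model: foot at z66, center tilted toward pivot
def ring(a=0,lift=0,n=36):
    t=np.linspace(0,2*np.pi,n,endpoint=False);R=.027;L=A(35)
    q=np.c_[np.sin(L)*(R*np.cos(t)),R*np.sin(t),np.cos(L)*R*np.cos(t)]
    cz=.0895+lift
    q=q+[-.135+np.sin(L)*.027,0,cz]
    return loc(-a,q)
def disk(n=60):
    t=np.linspace(0,2*np.pi,n);return np.c_[.068*np.cos(t),.068*np.sin(t),.066+0*t]
if __name__=="__main__":
    def ft(p): return (proj(d["top"],W_(p,hol(ta)))-top).ravel()
    def fs(p): return (proj(d["scene"],W_(p,hol(sa)))-sc).ravel()
    for f in(ft,fs,lambda p:np.r_[ft(p),fs(p)]):
        r=least_squares(f,[.65,.09,0.]);print(r.x.round(4),np.degrees(r.x[2]).round(2),r.fun.round(2))
    p=r.x
    print("ring c",W_(p,ring()).mean(0))
    for n,(o,s) in dict(top=((195,120),6),scene=((180,130),5)).items():
        c=d[n];im=c["pixels"][o[1]:o[1]+100,o[0]:o[0]+130,::-1];im=cv2.resize(im,None,fx=s,fy=s,interpolation=cv2.INTER_CUBIC)
        for L,col in((hol(A(np.arange(-30,31,15))),(0,0,255)),(ring(),(0,255,0)),(disk(),(255,0,255)),([[0,0,.018]],(255,0,0))):
            for q in proj(c,W_(p,L)):
                cv2.circle(im,tuple(int(round(v)) for v in (q-o+.5)*s-.5),2,col,-1)
        cv2.imwrite(f"pics/fit_{n}.png",im)
E
python3 fit.py
```

```text
[ 0.6617  0.0962 -0.0994] -5.7 [ 0.14  0.19 -0.07 -0.29  0.07  0.18 -0.15 -0.08]
[ 0.6629  0.093  -0.1034] -5.92 [ 0.02 -0.01 -0.06  0.1   0.04 -0.09]
[ 0.6618  0.0953 -0.1006] -5.76 [ 0.4   0.12  0.18 -0.34  0.32  0.16  0.1  -0.09 -0.2   0.51 -0.28  0.54
 -0.19  0.32]
ring c [0.54284272 0.10733544 0.0895    ]
```

View pics/fit_top.png

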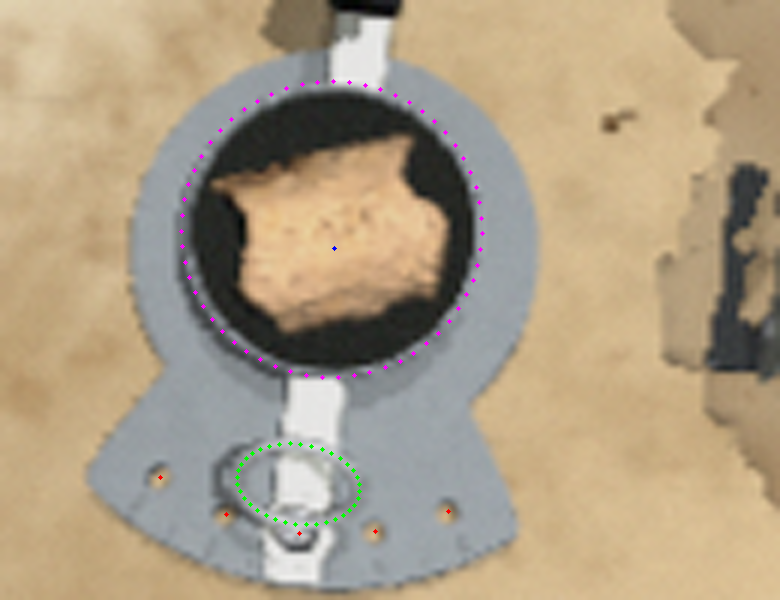

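View pics/fit_scene.png

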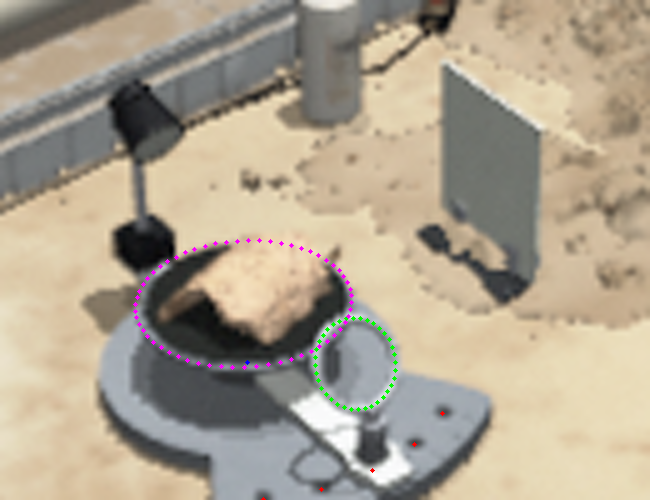

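The model fits both cameras to within about 0.5 px, so the ring centre is at about (0.543, 0.107, 0.0895). Next I'll check reachability.

```bash
cat >> h.py <<'E'
PIV=np.array([.6620,.0948]);TH=-.1010
def pose(a,pitch,lift=0.,depth=0.,lat=0.):
    """TCP pose with tips aimed through ring centre; a arm angle rad; depth = TCP past ring plane along tool z."""
    yaw=TH-a
    e=np.array([np.cos(yaw),np.sin(yaw),0]);y=np.array([-e[1],e[0],0])
    c=np.r_[PIV,0]-e*(.135-.0155)+[0,0,.0895+lift]+lat*y
    p=np.radians(pitch);z=e*np.cos(p)-np.array([0,0,np.sin(p)])
    return c+depth*z,z,y
def ori(z,y,s=1):
    x=s*y;return np.c_[x,np.cross(z,x),z]
E
python3 - <<'E'
from cell import bot
from h import *
print(bot.current_orientation().round(2).tolist() if hasattr(bot.current_orientation(),'round') else bot.current_orientation())
for pitch in(35,40,45):
  for s in(1,-1):
    for a,l,dp in((0,0,-.12),(0,0,.006),(-.131,.02,.006),(-.262,.02,.006),(-.262,0,-.12)):
        P,z,y=pose(a,pitch,l,dp);q=bot.inverse_kinematics(P,ori(z,y,s))
        print(pitch,s,a,dp,P.round(3),None if q is None else np.round(q,1))
E
```

```text
[[0.43, -0.9, -0.0], [-0.9, -0.43, 0.0], [-0.0, -0.0, -1.0]]
35 1 0 -0.12 [0.445 0.117 0.158] [ 35.6   6.4 146.9 241.7  38.   61.1]
35 1 0 0.006 [0.548 0.106 0.086] [ 23.1  23.5 142.4 215.4  43.1  80.1]
35 1 -0.131 0.006 [0.547 0.091 0.106] [ 14.2  19.4 143.7 196.5  38.6  84.2]
35 1 -0.262 0.006 [0.549 0.076 0.106] [  4.4  19.2 144.4 173.7  38.6  92.2]
35 1 -0.262 -0.12 [0.447 0.06  0.158] None
35 -1 0 -0.12 [0.445 0.117 0.158] [  35.6    6.4  146.9  241.7   38.  -118.9]
35 -1 0 0.006 [0.548 0.106 0.086] [ 23.1  23.5 142.4 215.4  43.1 -99.9]
35 -1 -0.131 0.006 [0.547 0.091 0.106] [ 14.2  19.4 143.7 196.5  38.6 -95.8]
35 -1 -0.262 0.006 [0.549 0.076 0.106] [  4.4  19.2 144.4 173.7  38.6 -87.8]
35 -1 -0.262 -0.12 [0.447 0.06  0.158] None
40 1 0 -0.12 [0.452 0.116 0.167] [ 32.    2.9 142.1 254.8  29.1  43.7]
40 1 0 0.006 [0.548 0.106 0.086] [ 21.6  20.5 139.3 220.2  33.1  73.1]
40 1 -0.131 0.006 [0.547 0.091 0.106] [ 13.6  16.6 140.2 199.8  27.6  79.9]
40 1 -0.262 0.006 [0.549 0.076 0.106] [  4.7  16.3 140.8 172.4  27.2  93.8]
40 1 -0.262 -0.12 [0.453 0.061 0.167] [  2.6  -0.9 146.  161
[... 399 characters left out ...]
.8 -76. ]
45 1 0 -0.12 [0.459 0.115 0.174] None
45 1 0 0.006 [0.547 0.106 0.085] [ 20.2  18.4 136.  229.1  24.2  62.5]
45 1 -0.131 0.006 [0.547 0.091 0.105] [ 12.9  14.7 136.6 207.   17.6  72.1]
45 1 -0.262 0.006 [0.548 0.076 0.105] [  5.   14.4 137.1 169.5  16.7  97. ]
45 1 -0.262 -0.12 [0.46  0.062 0.174] [  3.4  -2.4 140.6 126.3   5.1 139.4]
45 -1 0 -0.12 [0.459 0.115 0.174] None
45 -1 0 0.006 [0.547 0.106 0.085] [  20.2   18.4  136.   229.1   24.2 -117.5]
45 -1 -0.131 0.006 [0.547 0.091 0.105] [  12.9   14.7  136.6  207.    17.6 -107.9]
45 -1 -0.262 0.006 [0.548 0.076 0.105] [  5.   14.4 137.1 169.5  16.7 -83. ]
45 -1 -0.262 -0.12 [0.46  0.062 0.174] [  3.4  -2.4 140.6 126.3   5.1 -40.6]
```

```bash
cat > fk.py <<'E'
import numpy as np
from scipy.optimize import least_squares
from scipy.spatial.transform import Rotation as R
def fk(q,p):
    q=np.radians(q);a1,h,L1,e,L2,d=p
    R1=R.from_euler('z',q[0]);u=R1*R.from_euler('y',q[1]);f=u*R.from_euler('y',q[2]);w=f*R.from_euler('z',q[3])*R.from_euler('y',q[4])*R.from_euler('z',q[5])
    sh=R1.apply([a1,0,0])+[0,0,h];el=sh+u.apply([0,0,L1]);wr=el+f.apply([-e,0,L2]);t=wr+w.apply([0,0,d])
    return el,wr,t,w.as_matrix()
E
python3 - <<'E'
from cell import bot
from h import *
from fk import *
S=[([-65.489,18.312,89.639,0,72.044,-1.146],[.249,-.518,.225])]
for a in(0,-.1,-.262):
  for pit in(38,50,60,80):
    for dp in(-.06,.006):
      for l in(0,.02,.1):
        P,z,y=pose(a,pit,l,dp);q=bot.inverse_kinematics(P,ori(z,y,1))
        if q is not None:S.append((q,P,ori(z,y,1)))
f=lambda p:np.concatenate([fk(s[0],p)[2]-s[1] for s in S])
r=least_squares(f,[0,.2,.35,0,.35,.2]);print(len(S),r.x.round(4),abs(r.fun).max())
np.save("fk.npy",r.x)
print(fk(S[0][0],r.x)[3].round(2),S[5][2].round(2).tolist(),fk(S[5][0],r.x)[3].round(2).tolist())
def path(A,B,n=9):
    for t in np.linspace(0,1,n):
        q=np.array(A)*(1-t)+np.array(B)*t;el,wr,tc,Rm=fk(q,r.x);print(q.round(0),'el',el.round(2),'wr',wr.round(2),'tcp',tc.round(3))
P,z,y=pose(0,38,0.0,-.07);qp=bot.inverse_kinematics(P,ori(z,y,1));print("pre",np.round(qp,1))
q0=S[0][0]
qv=np.r_[qp[0]-5,5,115,qp[3],40,qp[5]]
path(q0,qv);print();path(qv,qp,6);print();path(q0,qp)
E
```

```text
68 [ 0.0305  0.1286  0.5587 -0.0173  0.3928  0.2976] 0.013595827111515642
[[-0.43  0.9   0.  ]
 [ 0.9   0.43 -0.  ]
 [-0.   -0.   -1.  ]] [[0.1, 0.61, 0.78], [0.99, -0.06, -0.08], [0.0, 0.79, -0.62]] [[-0.1, -0.61, 0.78], [-0.99, 0.06, -0.08], [0.0, -0.79, -0.62]]
pre [ 28.2  11.4 143.4 233.2  33.3  64.4]
[-65.  18.  90.   0.  72.  -1.] el [ 0.09 -0.19  0.66] wr [ 0.24 -0.52  0.52] tcp [ 0.238 -0.523  0.224]
[-54.  17.  93.  29.  68.   7.] el [ 0.11 -0.15  0.66] wr [ 0.32 -0.45  0.52] tcp [ 0.447 -0.393  0.252]
[-43.  15.  96.  58.  64.  15.] el [ 0.13 -0.12  0.67] wr [ 0.39 -0.37  0.51] tcp [ 0.598 -0.251  0.334]
[-32.  13.  99.  87.  60.  23.] el [ 0.13 -0.08  0.67] wr [ 0.44 -0.28  0.51] tcp [ 0.686 -0.128  0.439]
[-21.  12. 102. 117.  56.  32.] el [ 0.13 -0.05  0.68] wr [ 0.46 -0.18  0.5 ] tcp [ 0.725 -0.044  0.534]
[-10.  10. 105. 146.  52.  40.] el [ 0.13 -0.02  0.68] wr [ 0.47 -0.08  0.49] tcp [0.735 0.003 0.59 ]
[  1.   8. 109. 175.  48.  48.] el [0.11 0.   0.68] wr [0.45 0.01 0.49] tcp [0.731 0.032 0.594]
[ 12.   7. 112. 204.  44.  56.] el [0.09 0.02 0.68] wr [0.42 0.09 0.48
[... 914 characters left out ...]
.  17. 103.  58.  62.  15.] el [ 0.14 -0.13  0.66] wr [ 0.39 -0.35  0.45] tcp [ 0.576 -0.218  0.266]
[-30.  16. 110.  87.  58.  23.] el [ 0.16 -0.09  0.67] wr [ 0.42 -0.25  0.42] tcp [ 0.657 -0.094  0.322]
[-19.  15. 117. 117.  53.  32.] el [ 0.16 -0.06  0.67] wr [ 0.43 -0.15  0.4 ] tcp [ 0.695 -0.011  0.356]
[ -7.  14. 123. 146.  48.  40.] el [ 0.16 -0.02  0.67] wr [ 0.42 -0.05  0.37] tcp [0.699 0.04  0.348]
[  5.  13. 130. 175.  43.  48.] el [0.16 0.01 0.67] wr [0.38 0.03 0.35] tcp [0.668 0.074 0.296]
[ 16.  12. 137. 204.  38.  56.] el [0.14 0.04 0.67] wr [0.32 0.1  0.33] tcp [0.598 0.099 0.216]
[ 28.  11. 143. 233.  33.  64.] el [0.12 0.07 0.68] wr [0.26 0.14 0.31] tcp [0.491 0.114 0.13 ]
```

```bash
python3 - <<'E'
from cell import bot
from h import *
bot.grip(0.0,10)
P,z,y=pose(0,38,0.0,-.07);O=ori(z,y,1)
qp=bot.inverse_kinematics(P,O)
bot.goto_joints([qp[0]-5,5,115,qp[3],40,qp[5]])
print(bot.current_clock())
bot.goto_joints(list(qp))
print(bot.current_clock(),bot.current_gripper_width(),bot.current_tcp_pos(),P,bot.current_force())
for n in("scene","wrist","top"):
    c=bot.camera(n)
    im=c["pixels"][:,:,::-1]
    if n!="wrist": im=cv2.resize(im[120:240,180:310],None,fx=5,fy=5,interpolation=cv2.INTER_CUBIC)
    cv2.imwrite(f"pics/pre_{n}.png",im)
E
```

```text
4.8583
6.3333 0.0005598430614209887 [0.48931673 0.11283295 0.13355333] [0.48822935 0.11241076 0.1325963 ] [ 0.42125482 -0.28023721  0.63678986]
```

View pics/pre_scene.png

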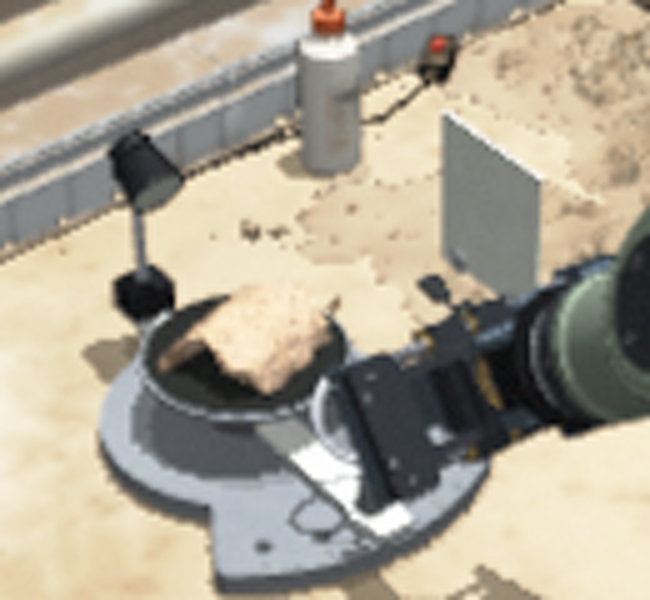

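View pics/pre_wrist.png

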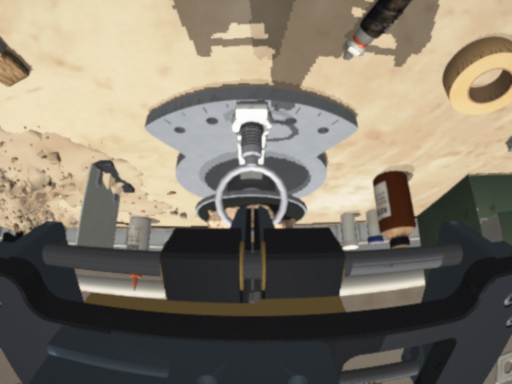

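View pics/pre_top.png

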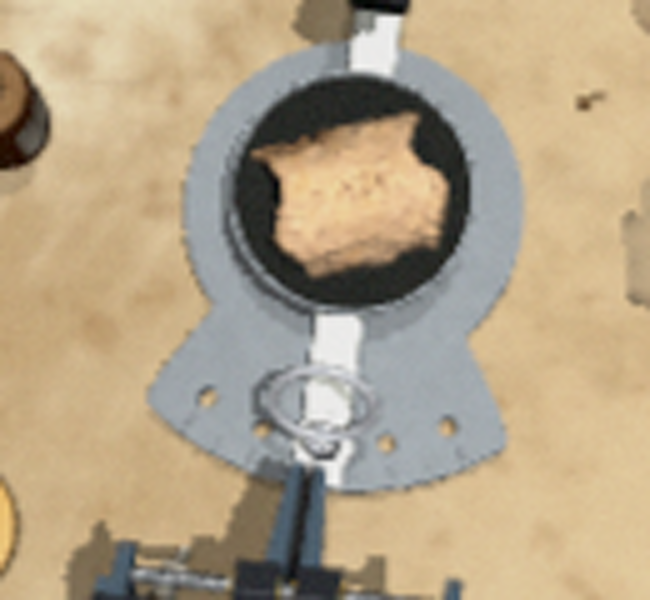

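The top view shows the finger axis (295,560)→(308,470) pointing at the ring centre (~322,400). The wrist view agrees: ring at (252,195), fingers at x≈252. Now I'll insert under a force guard.

```bash
python3 - <<'E'
from cell import bot
from h import *
P,z,y=pose(0,38,0.0,.008);O=ori(z,y,1)
bot.dwell(.3);print(bot.current_tcp_pos(),bot.current_force())
s=bot.servo_line(P,O,vel=.04,guard=4)
print(s,bot.current_clock(),bot.current_tcp_pos(),P,bot.current_force())
for n in("scene","wrist","top"):
    c=bot.camera(n)
    im=c["pixels"][:,:,::-1]
    im=cv2.resize(im[120:240,180:310],None,fx=5,fy=5,interpolation=cv2.INTER_CUBIC)
    cv2.imwrite(f"pics/ins_{n}.png",im)
E
```

```text
[0.48831796 0.11241221 0.13267709] [0.07298673 1.28400208 0.58250504]
False 8.8833 [0.54929342 0.10623901 0.08468925] [0.54938095 0.10621336 0.08457471] [-0.88196766  0.74522299 -0.01708926]
```

View pics/ins_scene.png

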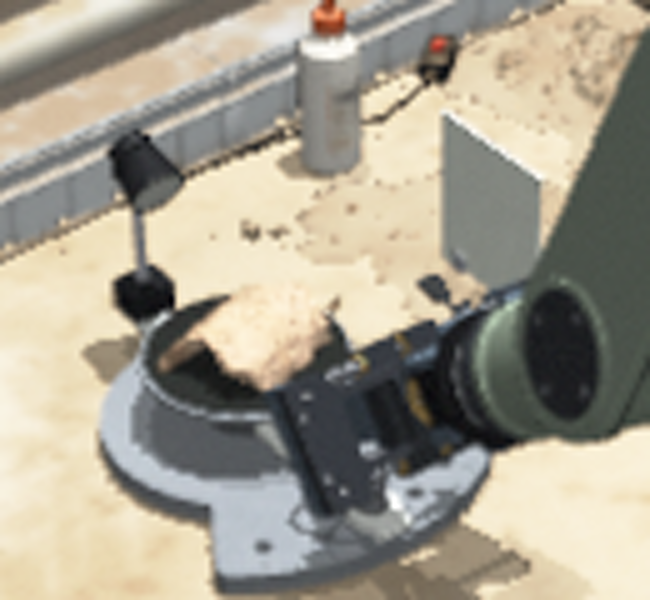

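View pics/ins_wrist.png

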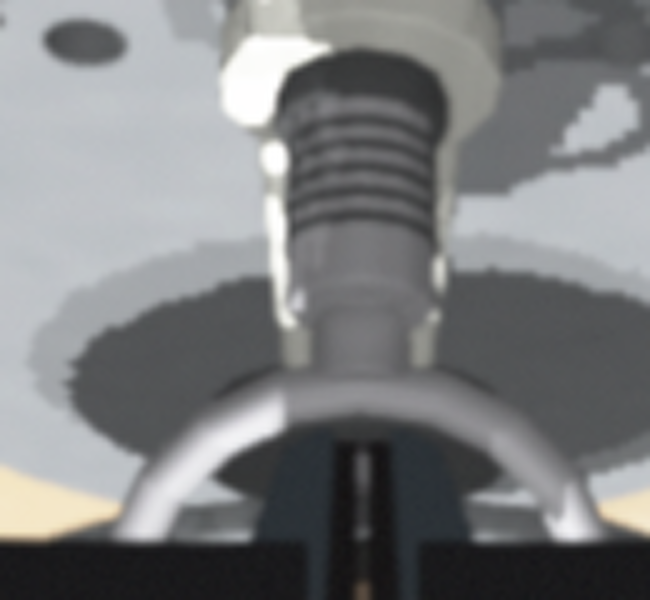

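View pics/ins_top.png

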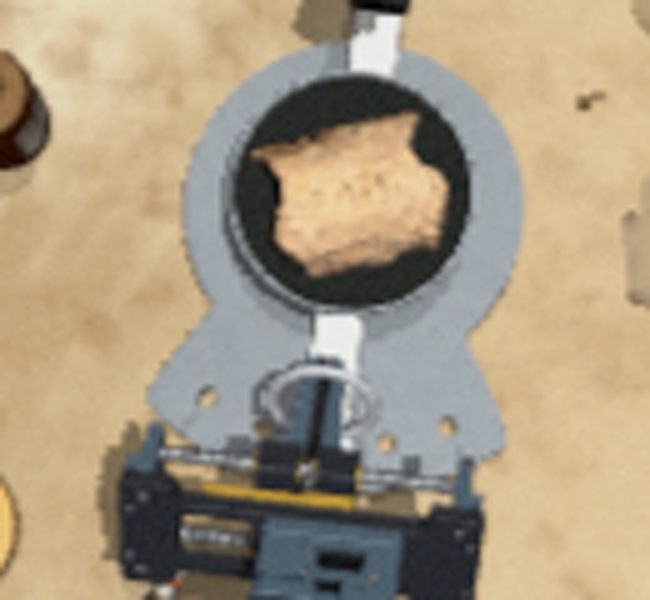

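The wrist view shows the fingertips through the ring and centred: ring axis at column 360, finger slit at 362, no contact. Next I'll lift in steps.

```bash
python3 - <<'E'
from cell import bot
from h import *
f0=np.array(bot.current_force())
for l in (.004,.007,.010,.014,.018,.021):
    P,z,y=pose(0,38,l,.008);O=ori(z,y,1)
    s=bot.servo_line(P,O,vel=.03,guard=14)
    print(l,s,round(bot.current_clock(),2),(np.array(bot.current_tcp_pos())-P).round(4),(np.array(bot.current_force())-f0).round(2))
    if s:break
for n in("scene","wrist","top"):
    c=bot.camera(n)
    im=c["pixels"][:,:,::-1]
    im=cv2.resize(im[120:240,180:310],None,fx=5,fy=5,interpolation=cv2.INTER_CUBIC)
    cv2.imwrite(f"pics/lift_{n}.png",im)
E
```

```text
0.004 False 9.32 [-0.0002 -0.      0.0001] [-1.11 -0.08 -1.3 ]
0.007 False 9.57 [-0.0009 -0.0001 -0.0008] [-2.13 -0.04 -4.87]
0.01 False 9.82 [-0.0008 -0.0001 -0.0006] [-3.6  -0.12 -4.45]
0.014 False 10.1 [-0.0006 -0.0001 -0.0003] [-4.12  0.04 -5.46]
0.018 False 10.38 [-0.0005 -0.0001 -0.0002] [-5.17 -0.12 -5.77]
0.021 False 10.63 [-0.0004 -0.0001 -0.0002] [-6.03 -1.2  -7.07]
```

View pics/lift_wrist.png

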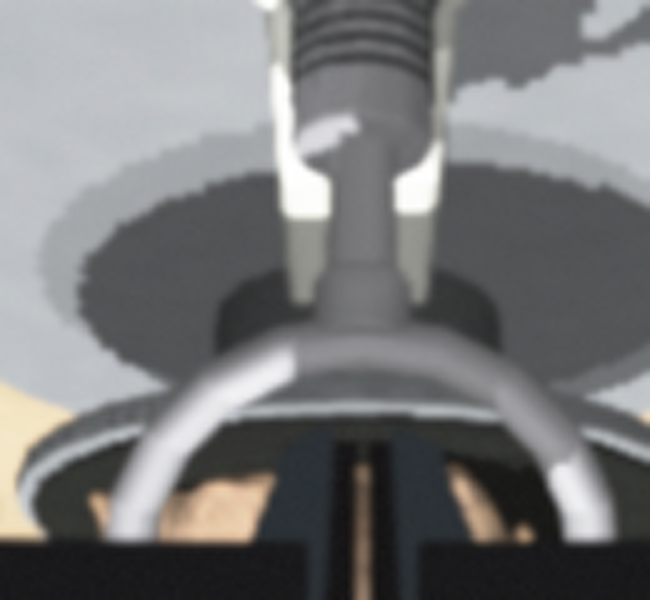

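View pics/lift_top.png

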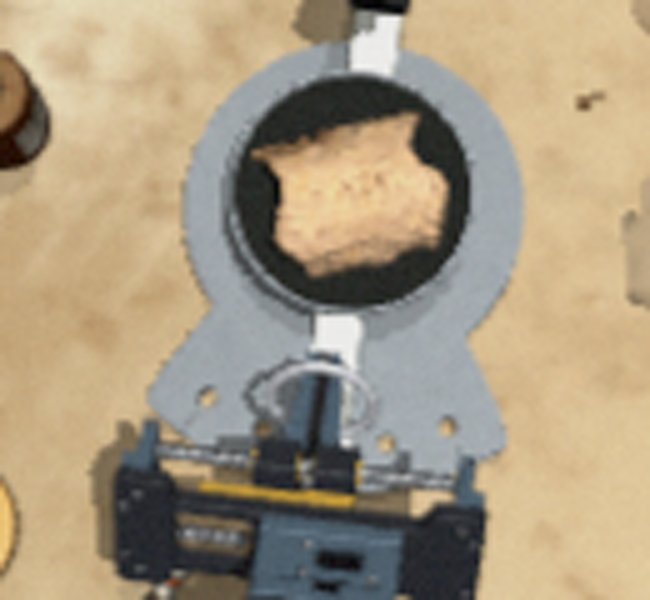

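The pin stem is visibly raised (longer gap below the ring), with a vertical force of about 7 N. Now I'll swing along the arc towards the card (a < 0).

```bash
python3 - <<'E'
from cell import bot
from h import *
for a in np.r_[0,-np.arange(1,9)*.262/8]:
    P,z,y=pose(a,38,.0225,.008);O=ori(z,y,1)
    s=bot.servo_line(P,O,vel=.03,guard=12)
    print(round(a,3),s,round(bot.current_clock(),2),(np.array(bot.current_tcp_pos())-P).round(4),np.round(bot.current_force(),2))
    if s:break
for n in("scene","wrist","top"):
    c=bot.camera(n)
    im=c["pixels"][:,:,::-1]
    im=cv2.resize(im[120:240,180:310],None,fx=5,fy=5,interpolation=cv2.INTER_CUBIC)
    cv2.imwrite(f"pics/sw_{n}.png",im)
E
```

```text
0.0 False 11.03 [-0.0004 -0.0001 -0.0002] [-5.49 -0.06 -6.75]
-0.033 False 11.31 [-0.0004 -0.0003 -0.0003] [-5.41  0.22 -7.14]
-0.066 False 11.58 [-0.0004 -0.0002 -0.0004] [-5.52  0.71 -6.63]
-0.098 False 11.86 [-0.0004 -0.0002 -0.0004] [-5.56 -0.88 -6.57]
-0.131 False 12.13 [-0.0004 -0.0002 -0.0004] [-6.09  0.3  -6.17]
-0.164 False 12.41 [-0.0005 -0.0002 -0.0005] [-5.89 -0.8  -5.91]
-0.196 False 12.68 [-0.0005 -0.0003 -0.0005] [-5.53 -0.25 -6.  ]
-0.229 False 12.96 [-0.0005 -0.0003 -0.0005] [-6.77 -1.17 -6.07]
-0.262 False 13.23 [-0.0005 -0.0003 -0.0006] [-7.13 -0.91 -6.28]
```

View pics/sw_wrist.png

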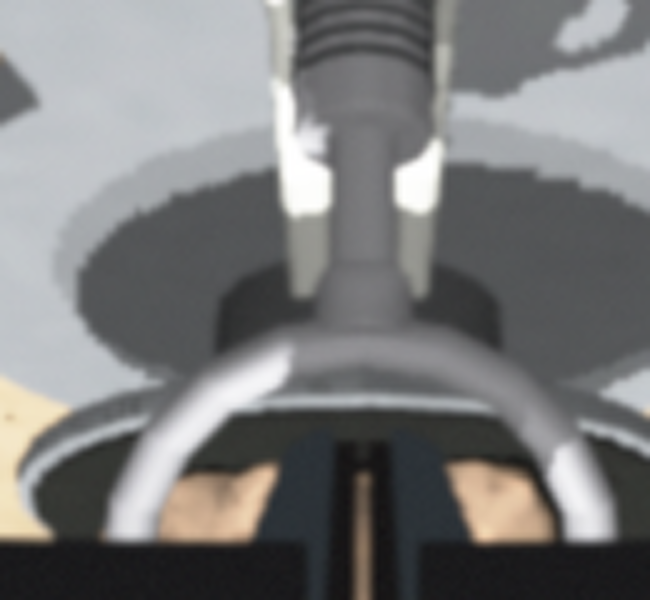

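View pics/sw_top.png

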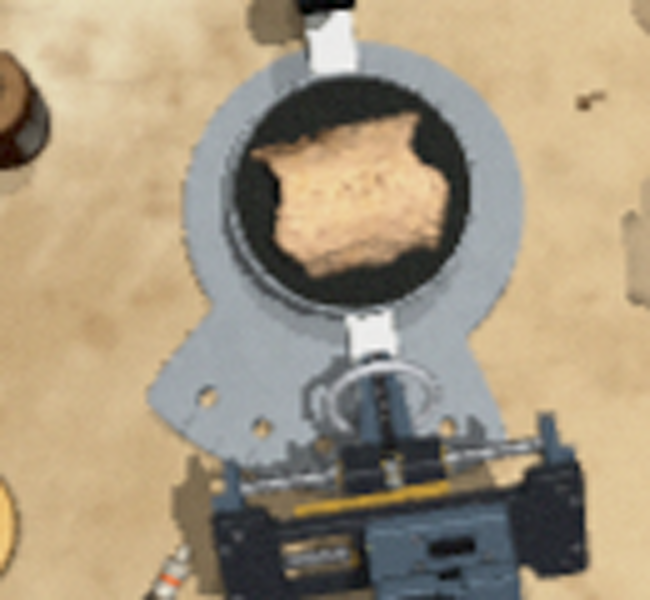

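The swing worked: the arm end has moved one hole to the right in the top view and the ring is still centred on the fingers. Now I'll lower it and watch the spring load.

```bash
python3 - <<'E'
from cell import bot
from h import *
for l in (.019,.016,.013,.010,.007,.004,.000):
    P,z,y=pose(-.262,38,l,.008);O=ori(z,y,1)
    s=bot.servo_line(P,O,vel=.03,guard=10)
    print(l,s,round(bot.current_clock(),2),(np.array(bot.current_tcp_pos())-P).round(4),np.round(bot.current_force(),2))
    if s:break
for n in("scene","wrist","top"):
    c=bot.camera(n)
    im=c["pixels"][:,:,::-1]
    im=cv2.resize(im[120:240,180:310],None,fx=5,fy=5,interpolation=cv2.INTER_CUBIC)
    cv2.imwrite(f"pics/low_{n}.png",im)
E
```

```text
0.019 False 13.65 [-0.0005 -0.0001 -0.0006] [-5.6 -1.5 -7.1]
0.016 False 13.9 [-0.0005 -0.0001 -0.0006] [-6.18 -2.44 -5.94]
0.013 False 14.15 [-0.0004 -0.0001 -0.0004] [-5.52 -2.24 -6.16]
0.01 False 14.4 [-0.0004 -0.0001 -0.0004] [-6.25 -1.99 -5.32]
0.007 False 14.65 [-0.0004 -0.0001 -0.0003] [-7.49 -1.63 -4.61]
0.004 False 14.9 [0.0005 0.     0.0005] [-6.38 -1.64 -3.37]
0.0 False 15.18 [0.0023 0.0003 0.0021] [-2.01 -0.73 -0.48]
```

View pics/low_wrist.png

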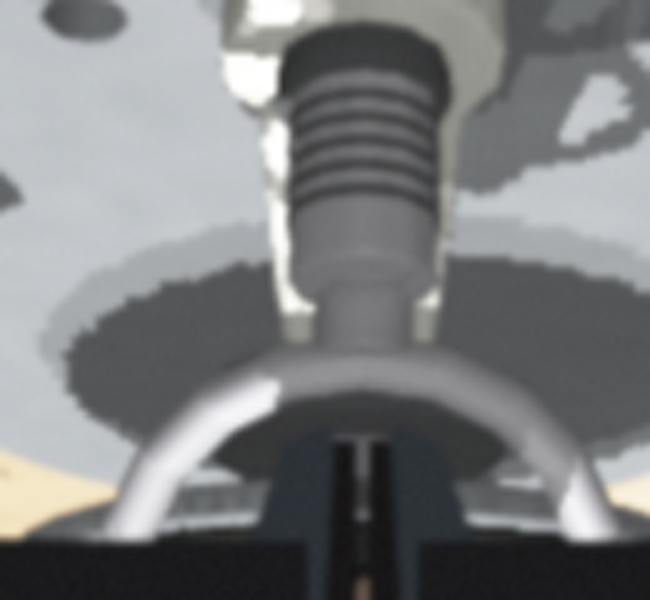

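View pics/low_top.png

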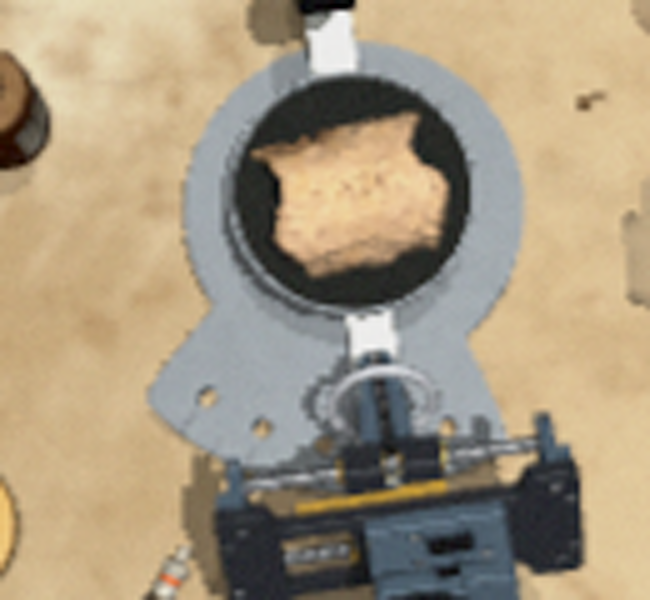

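The load lasted to the bottom and then vanished, so the pin entered the hole. The TCP shows a 2 mm residual, so I'll let it settle, check, then back out along the finger axis.

```bash
python3 - <<'E'
from cell import bot
from h import *
bot.dwell(.4)
P,z,y=pose(-.262,38,0,.008);O=ori(z,y,1)
print((np.array(bot.current_tcp_pos())-P).round(4),np.round(bot.current_force(),2))
P,z,y=pose(-.262,38,-.001,.008)
bot.servo_line(P,O,vel=.02,guard=6);bot.dwell(.3)
print((np.array(bot.current_tcp_pos())-P).round(4),np.round(bot.current_force(),2))
P,z,y=pose(-.262,38,-.001,-.06)
s=bot.servo_line(P,O,vel=.04,guard=6);bot.dwell(.2)
print(s,(np.array(bot.current_tcp_pos())-P).round(4),np.round(bot.current_force(),2),bot.current_clock())
import pickle;d={}
for n in("scene","wrist","top"):
    c=bot.camera(n);d[n]=c
    im=c["pixels"][:,:,::-1]
    if n!="wrist":
        im=cv2.resize(im[120:240,180:310],None,fx=5,fy=5,interpolation=cv2.INTER_CUBIC)
    cv2.imwrite(f"pics/out_{n}.png",im)
pickle.dump(d,open("d2.pkl","wb"))
E
```

```text
[0.0003 0.     0.0003] [-0.03 -0.03  0.06]
[0. 0. 0.] [-0.5   0.88  0.72]
False [ 0.      0.     -0.0001] [-0.2   0.22 -0.86] 18.3333
```

View pics/out_wrist.png

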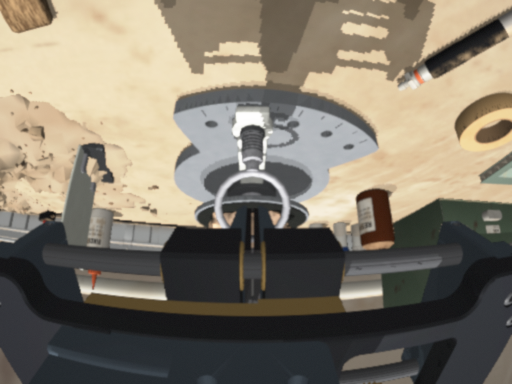

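View pics/out_top.png

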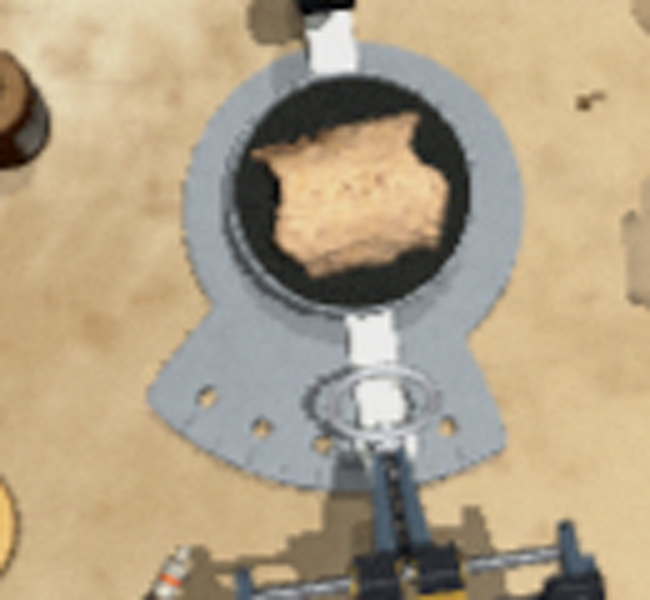

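The fingers are out, the middle hole is now open at (323,443), and the arm stands over the next hole. I'll back off further to check the pin height in the scene view.

```bash
python3 - <<'E'
from cell import bot
from h import *
from fit import ring,hol,W_
p=np.array(bot.current_tcp_pos())
P,z,y=pose(-.262,38,0,-.075);bot.servo_line(P,vel=.06)
q=np.array(bot.current_joint_positions());print(q.round(1))
bot.goto_joints([q[0]-30,q[1]-8,q[2]-15,q[3],q[4]+5,q[5]])
print(bot.current_tcp_pos(),bot.current_force(),bot.current_clock())
for n in("scene","top"):
    c=bot.camera(n);o=(180,120);s=5
    im=c["pixels"][:,:,::-1]
    im=cv2.resize(im[120:240,180:310],None,fx=5,fy=5,interpolation=cv2.INTER_CUBIC)
    for L,col in((ring(-.262),(0,255,0)),(ring(-.262,.012),(0,0,255))):
        for u in proj(c,W_([*PIV,TH],L)):
            cv2.circle(im,tuple(int(round(v)) for v in (u-o+.5)*s-.5),1,col,-1)
    cv2.imwrite(f"pics/fin_{n}.png",im)
    cv2.imwrite(f"pics/full_{n}.png",c["pixels"][:,:,::-1])
E
```

```text
[  3.3   8.2 147.4 170.1  27.9  95.2]
[ 0.56429836 -0.23576542  0.37317723] [ 0.44170667 -0.60305812  0.03843226] 20.3333
```

View pics/fin_scene.png

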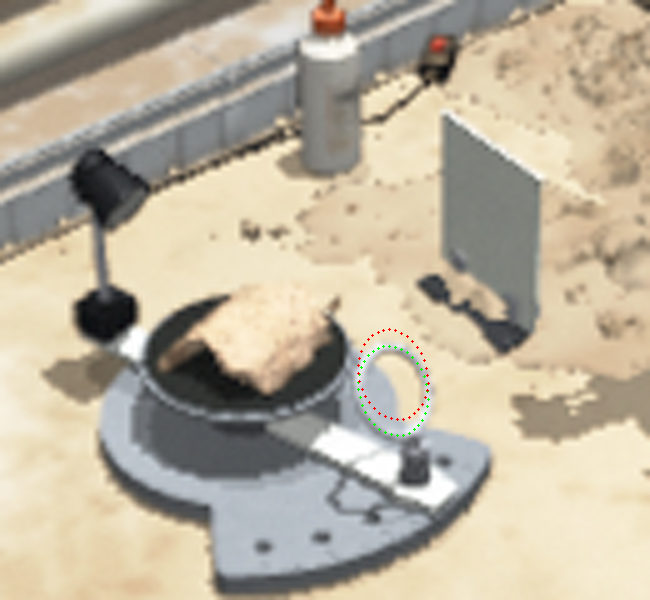

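View pics/full_top.png

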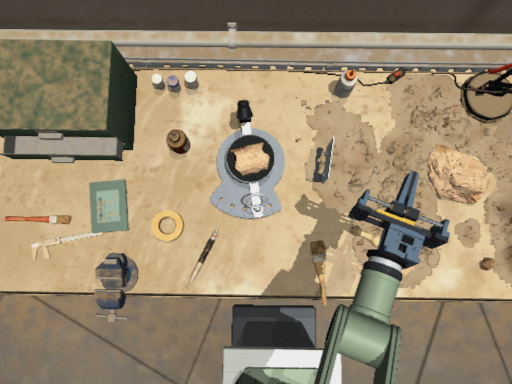

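The ring in the scene view lies exactly on the "home at -0.262" overlay (green) and not on the 12 mm lifted one (red). The fossil, card, bottle and the other bystanders are at the same pixels as before, so I'm handing in.

```bash
python3 - <<'E'
from cell import bot
bot.dwell(.3);bot.finish_job();print(bot.current_clock())
E
```

```text
the job is handed in; nothing more can be done
the job is handed in; nothing more can be done
```

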